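# Hook the wet-panel tray out from under the bottle shelf

### The arm

A 7-joint arm with a two-finger parallel gripper is mounted at the origin on the work surface. World frame = base frame: x ahead of the robot, y to its left, z up, the work surface at z = 0. Lengths are in m, angles in rad, forces in N, time in s.
With the tool pointing down it reaches from about 0.4 to 0.85 m from the base axis. Payload 10.4 kg.
Tool frame: the origin (TCP) lies on the centre line of the jaws, within the pads' length; the fingertips stand 17 mm ahead of it and the grasp point (between the pads) lies 2 mm behind it; z points along the fingers, y is the direction in which the jaws open and shut (so a half turn about z gives the same grasp; the last joint's range is limited). The gripper opens to 87 mm and grips with 3 to 60 N. Pads are 19 mm wide; open, the fingers measure 117 mm over their backs; the gripper's body (75 mm by 190 mm) begins 51 mm behind the grasp point.
Start: joints at [1.221, 0.332, -0.065, 1.46, 0.022, 1.35, -0.088], TCP at [0.201, -0.592, 0.2] pointing down, gripper open.
Joint ranges: [-2.6, 2.6], [-0.5, 2.12], [-1.47, 1.34], [0.16, 2.42], [-1.27, 4.41], [0.06, 2.06], [-2.6, 2.6]. Speed limits (rad/s): [2.22, 2.22, 2.79, 2.79, 3.14, 3.14, 3.14].

### API

Orientations are given as a unit quaternion [x, y, z, w].
In Python, from bench import r gives the robot as it stands.
- The arm moves only by the tool apply_moves, never from a script. Its argument "commands" is a list of rows, each an object with "rot": the turn, a rotation vector about the world's x, y, z in units of 180 degrees (1.0 is 180 degrees), a list of three; "linear": the shift along the world's x, y, z in units of 0.3 m (1.0 is 0.3 m), a list of three; "grip": the closure, from -1 (fully open) to 1 (shut). A call has 1 to 20 rows; each row is the pose to reach, as a shift and turn from the pose commanded when the call began, turning the shorter way round; what a row does not reach only later rows make up. A row lasts 1/10 s, in which the tool goes at most 50 mm and 8.59 degrees, less where a joint would pass 70% of its speed; a pose out of reach is approached as far as the arm can. A call with a number of a shift or a turn outside -1 to 1 is refused whole. A call with a gripper value outside its range is refused whole. The fingers move at their own pace and stop on an object; "newtons" is the grip in N (left out, the last holds). Time passes only in rows, so rows that repeat a pose let the fingers close. It gives the time, the measured TCP pose, the force and the opening at its end, in the units of the state.
- r.read_state(): the state, without advancing time (a new reading comes with each control period).
- r.camera(name): name is "side" or "top" or "wrist"; returns a dict with "frame" (420x560x3 uint8, red, green, blue), "mtx" (3x3 intrinsics, pixels), "D" ([k1, k2, p1, p2, k3] as OpenCV has them; the pictures are not rectified), "extrinsics" (4x4, takes a point from world to camera coordinates). Camera axes: x right, y down, z forward; pixel columns grow to the right and rows downward; lengths in m; the calibration is good to about 2 mm. A picture is of the moment at which its call begins. There is no depth.
- r.close_job(): hands the job in, once; it reports no verdict.
Trained networks look in a picture, given as the dict that the camera call returned (one of the last four; its "shot" number tells which), for a name from the list of things; names that differ only in an ending like _2 or _b are one class to them, and where a whole thing is asked for, a point or a joint stands for the part that bears it (a point fixed in the world has none). Each returns a list of dicts, best first, with "p" (0 to 1); they miss things now and then, are a little off and sometimes report something else, mostly with a low value. They report only what shows in the picture. A call takes as long as a camera call. They do not tell look-alikes from the thing itself.
- r.search_frame(thing, picture): "bbox" ([left, top, width, height] in pixels, round what is visible of it).
- r.spot_point(thing, picture): "location" ([column, row] in pixels: a listed point, or the origin of a listed thing).
The state is a dict: "time": time; "joint_positions": joint angles; "joint_vel": joint speeds; "joint_torque": joint torques, N m; "ee_pos": TCP position; "eef_rot": TCP orientation; "ft_force": force on the tool from outside, world axes, zero at the start; "torque": the same for the moment, N m; "width": finger opening in m.
Only numpy, scipy, OpenCV 4.12 (cv2) and the standard library are available. Lean on these libraries where they do the work, as an engineer would, in place of code of your own. Each camera call takes 0.05 s, during which the arm holds its last target. There are 200 camera calls.

### The job

The tray with the wet panel has been pushed right back under the shelf of the drying unit. Take the pull hook from its wooden rest, feel under the shelf for the tray's hidden swivel eye, draw the tray out with the hook, gently, until it comes up against its stop, then unhook and lay the hook back in its rest as it was. Force nothing, keep your hand off the unit and its tray, and leave the bottles and the water tub standing where they are.

Things in the scene. Friction and masses are not known exactly. Their poses are not given: they have to be found in the camera images.
- rack: Fixed low plywood drying unit, 340 deep (x) x 260 wide (y) x 87 mm high. Origin: on the bench below the middle of its shelf's green front edge; +x to its back, -x out of its open front, z up. The shelf spans x = 0 to 340 mm, underside 72 and top 87 mm above the bench. Side walls, 12 mm thick, begin at x = 90 mm, level with the closed tray: the shelf's front 90 mm is a free ledge over the eye.
- tray (a joint): How far the tray is drawn out along the unit's -x, in m: 0 fully home, 0.115 against its stop; starts between 0 and 0.015. Slides stiffly (about 3 N) and stays where left.
- tray_front (a point): Middle of the top edge of the wooden tray front, 60 mm above the bench; moves with the tray; axes as the unit's. The front is 232 mm wide, from 8 to 60 mm above the bench; the hook's leg cannot pass between it and the shelf.
- swivel_pin (a point): Upright pin of the swivel eye, on the tray, 8 mm in front of the middle of the tray front, 23 mm above the bench; axes as the unit's. The steel eye reaches level from it, towards the robot: a 7 mm round shank, then a ring of 7 mm bar, 20 mm bore, 34 mm outside, hole axis vertical, centre 45 mm from the pin, 19.5 to 26.5 mm above the bench. A hook leg drops in from above.
- eye_home (a point): Point on the tray 45 mm straight out (-x) from the pin, 23 mm above the bench, where the ring's centre would be if the eye pointed straight out. It seldom does: it starts anywhere within 0.9 rad to either side, which is not measured and must be felt for (it can swing 1.0 rad each way). The swivel is stiff: a sideways push of about 2 N at the ring turns it, and it stays where left.
- pull_hook: Pull hook, loose, about 100 g. Red handle 130 long (x) x 22 wide (y) x 24 mm high (z); origin at the handle's centre, +x along the rod, z up as it lies in the rest. A 7 mm round rod runs from the handle's front (x = 65 mm) to x = 160 mm, then bends straight down: the leg ends 26 mm below the rod's centre line. Centre of mass about 30 mm ahead of the origin.
- hook_tip (a point): Lower end of the hook's leg: x = 160, y = 0, z = -26 mm from the handle's centre; axes as the hook's.
- rest: Fixed wooden tool rest: board 200 x 70 x 10 mm with two notched posts 12 mm thick; the hook lies in the notches, handle centre 50 mm above this origin. Origin: on the bench below that handle centre; +x the way the hook points. Rear post at x = -50 mm carries the handle: notch 34 mm wide, floor 38, cheeks to 54 mm high.
- front_notch (a point): Middle of the floor of the rest's front notch, at x = 95 mm of the rest, 46.5 mm above the bench; carries the rod. Notch 22 mm wide, cheeks to 60 mm above the bench; axes as the rest's.
- teal_bottle: Green paint bottle standing on the shelf, 48 mm across, 140 mm tall; origin under its centre. Leave standing.
- blue_bottle: Blue paint bottle standing on the shelf, 48 mm across, 120 mm tall; origin under its centre. Leave standing.
- water_tub: Open green plastic tub on the bench, 76 mm across the rim, 90 mm tall; origin under its centre. It stands on the side of the bench where the rest is not. Leave standing.
Things that resemble listed ones, but are neither listed nor needed, are in the scene too. Of the things shaped like the pull_hook, the red one is meant. Leave any blue look-alike of the rest alone.

How it is judged:
On the way, in this order (a step that is already met when the one before it is completed fails the run):
1. the hook is taken out of its rest (distance between pull_hook and rest above 0.09 m), for 0.1 s.
2. the tray is drawn out to its stop (within 3 mm) by the hook, which is still at the tray (value of joint tray above 0.112 m and horizontal distance between hook_tip and swivel_pin below 0.065 m), for 0.2 s.
At the end, for the whole second after the job is handed in: The tray is within 3 mm of its stop (travel over 112 mm) and the hook lies at rest in both notches of its rest, pointing the same way as at the start with its leg down, handle centre within 6 mm of its lying height, 15 mm sideways and 18 mm lengthwise of its place (value of joint tray above 0.112 m and z of pull_hook in the frame of rest between 0.044 and 0.056 m and x of pull_hook in the frame of rest between -0.018 and 0.018 m and y of pull_hook in the frame of rest between -0.015 and 0.015 m and y of hook_tip in the frame of rest between -0.025 and 0.025 m and z of hook_tip in the frame of rest below 0.034 m and x of hook_tip in the frame of rest above 0.13 m and linear speed of pull_hook below 0.02 m/s); the robot touches nothing.
It fails at once if the hook bears on the drying unit, its tray or the eye with more than 18 N (contact force between pull_hook and rack above 18 N).
It fails at once if the hand or arm touches the drying unit or its tray (more than 1 N) (contact force between any of the fingers, the arm and rack above 1 N).
It fails at once if a bottle or the water tub is shifted more than 20 mm or tipped (distance of any of teal_bottle, blue_bottle, water_tub from where it was at the start of the episode above 0.02 m or angle between any of teal_bottle, blue_bottle, water_tub's own z axis and vertical above 0.3 rad).
It also fails if it takes over 64 s, if anything falls off the work surface, if the arm or the gripper's body presses on something with over 40 N, if the wrist force passes 120 N, or if a joint passes its speed limit or range.

## Working session

There is one attempt and no reset: what is moved stays moved. The work goes in short steps, Python scripts to look and compute and a tool call to move; the robot and the scene stay as the last step left them, time stands still between calls to the robot, and variables do not carry over. Pictures are saved under pics/ and viewed, about 8 in all and at most 12, crops included, and the job is handed in when it is done.

Besides the shell and the picture viewer there is one more tool, called after ">>>" as a command line: name --argument value ..., lists and objects as JSON in quotes. apply_moves: Moves the arm, as the interface text tells. Its arguments: {"type":"object","properties":{"commands":{"type":"array","items":{"type":"object","properties":{"rot":{"type":"array","items":{"type":"number"}},"linear":{"type":"array","items":{"type":"number"}},"grip":{"type":"number"}}}},"newtons":{"type":"number"}},"required":["commands"]}

```bash
mkdir -p pics; ls
cat > h.py <<'E'
import numpy as np, cv2
from bench import r
from scipy.spatial.transform import Rotation as R
def shot(n,save=None):
    p=r.camera(n)
    if save: cv2.imwrite('pics/'+save,cv2.cvtColor(p['frame'],cv2.COLOR_RGB2BGR))
    return p
def ray(p,uv):
    K=np.array(p['mtx'],float);D=np.array(p['D'],float);E=np.array(p['extrinsics'],float)
    q=cv2.undistortPoints(np.array([[uv]],float),K,D)[0,0]
    d=E[:3,:3].T@np.array([q[0],q[1],1]);c=-E[:3,:3].T@E[:3,3]
    return c,d/np.linalg.norm(d)
def at_z(p,uv,z):
    c,d=ray(p,uv);return c+d*(z-c[2])/d[2]
def proj(p,X):
    E=np.array(p['extrinsics'],float)
    return cv2.projectPoints(np.array(X,float).reshape(-1,3),cv2.Rodrigues(E[:3,:3])[0],E[:3,3],np.array(p['mtx'],float),np.array(p['D'],float))[0][:,0]
def tri(l):
    A=0;b=0
    for p,uv in l:
        c,d=ray(p,uv);M=np.eye(3)-np.outer(d,d);A=A+M;b=b+M@c
    return np.linalg.solve(A,b)
E
python3 - <<'E'
from h import *
np.set_printoptions(precision=4,suppress=True)
ps={n:shot(n,n+'0.png') for n in('top','side')}
import cv2
cv2.imwrite('pics/both.png',np.vstack([cv2.imread('pics/top0.png'),cv2.imread('pics/side0.png')])[:, :])
for n,p in ps.items():
    print(n,'cam',ray(p,(280,210)))
    for t in ['rack','tray_front','swivel_pin','eye_home','pull_hook','hook_tip','rest','front_notch','teal_bottle','blue_bottle','water_tub']:
        print(n,t,[(np.round(d['location'],1).tolist(),round(d['p'],2)) for d in r.spot_point(t,p)][:3])
E
```

```text
pics
top cam (array([0.3459, 0.0078, 0.902 ]), array([ 0.1891, -0.0346, -0.9814]))
top rack [([258.5, 151.8], 0.85)]
top tray_front []
top swivel_pin []
top eye_home []
top pull_hook [([413.8, 248.2], 0.67), ([411.8, 341.7], 0.66)]
top hook_tip [([399.3, 184.5], 0.77)]
top rest [([381.2, 121.5], 0.82), ([407.0, 251.2], 0.65)]
top front_notch [([405.9, 206.6], 0.82), ([373.4, 77.2], 0.82)]
top teal_bottle [([222.4, 101.4], 0.82)]
top blue_bottle [([291.4, 93.2], 0.88)]
top water_tub [([141.2, 241.4], 0.92)]
side cam (array([0.0509, 0.6352, 0.9036]), array([ 0.4067, -0.5829, -0.7034]))
side rack [([334.9, 170.4], 0.19)]
side tray_front [([367.8, 176.3], 0.37)]
side swivel_pin [([200.6, 209.3], 0.69), ([209.0, 170.9], 0.3)]
side eye_home [([215.0, 214.7], 0.69)]
side pull_hook [([429.2, 215.3], 0.84), ([365.5, 177.4], 0.66), ([335.9, 169.6], 0.17)]
side hook_tip [([315.7, 165.3], 0.92)]
side rest [([362.9, 187.5], 0.83), ([262.1, 160.6], 0.65)]
side front_notch [([235.1, 137.9], 0.87), ([334.9, 168.3], 0.82)]
side teal_bottle [([168.3, 208.0], 0.67)]
side blue_bottle [([209.7, 171.2], 0.96)]
side water_tub [([216.9, 343.6], 0.71)]
```

View pics/top0.png

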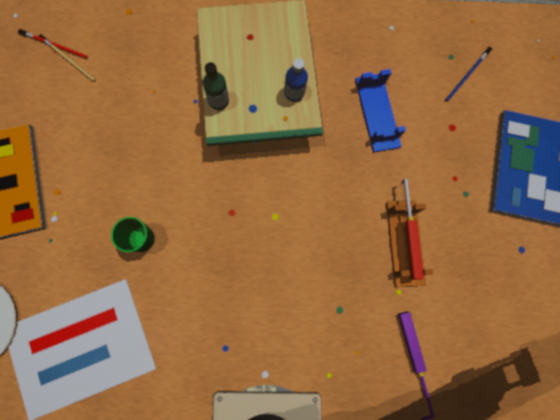

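View pics/side0.png

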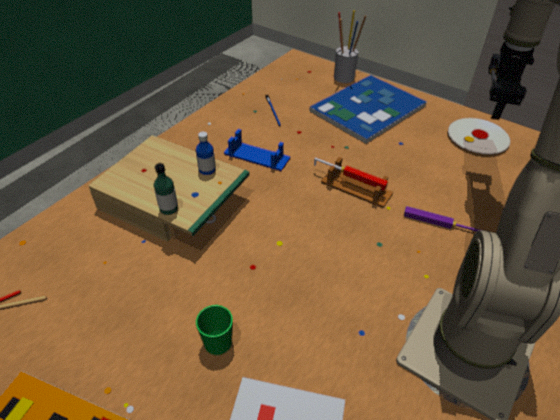

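The top view shows the unit with its front edge from (207,141) to (322,133). The red hook lies in the brown rest at (414,248), pointing up and slightly left. The tub is at (130,235). The blue rest and the purple hook are decoys.

Run:
```python
from h import *
np.set_printoptions(precision=4,suppress=True)
p=shot('top');q=shot('side')
for n,uv,z in [('fl',(207,141),.08),('fr',(322,133),.08),('frtop',(320,127),.087),('fltop',(207,135),.087),('bl',(197,9),.087),('br',(305,1),.087),('hook',(413.8,248.2),.05),('tip',(399.3,184.5),.05),('rest',(407,251.2),0),('fn',(405.9,206.6),.0465),('tub',(130,235),.09)]:
    print(n,at_z(p,uv,z))
print('hook tri',tri([(p,(413.8,248.2)),(q,(365.5,177.4))]),'tip',tri([(p,(399.3,184.5)),(q,(315.7,165.3))]),'fn',tri([(p,(405.9,206.6)),(q,(334.9,168.3))]),'rest',tri([(p,(407,251.2)),(q,(362.9,187.5))]))
for nm,im in(('top',p),('side',q)):
    hsv=cv2.cvtColor(im['frame'],cv2.COLOR_RGB2HSV)
    m=((hsv[...,0]<6)|(hsv[...,0]>174))&(hsv[...,1]>190)&(hsv[...,2]>110)
    n,l,s,c=cv2.connectedComponentsWithStats(m.astype(np.uint8))
    for i in range(1,n):
        if s[i,4]>60:
            y,x=np.where(l==i); print(nm,'red',s[i],c[i],cv2.fitLine(np.c_[x,y].astype(np.float32),2,0,.01,.01).ravel(), cv2.minAreaRect(np.c_[x,y].astype(np.float32)))
s=r.read_state();print(s['ee_pos'],s['eef_rot'],s['ft_force'],s['width'],s['time'])
w=r.camera('wrist');print(w['extrinsics'],w['mtx'],w['D'])
```

```text
fl [0.6579 0.1433 0.08  ]
fr [ 0.6824 -0.1138  0.08  ]
frtop [ 0.6936 -0.1084  0.087 ]
fltop [0.6693 0.1429 0.087 ]
bl [0.9864 0.1819 0.087 ]
br [ 1.0152 -0.0755  0.087 ]
hook [ 0.4292 -0.32    0.05  ]
tip [ 0.5743 -0.2942  0.05  ]
rest [ 0.4268 -0.3227  0.    ]
fn [ 0.5237 -0.3081  0.0465]
tub [0.4431 0.2937 0.09  ]
hook tri [ 0.4271 -0.321   0.05  ] tip [ 0.5776 -0.2997  0.0353] fn [ 0.5214 -0.3099  0.0449] rest [ 0.4254 -0.3173  0.0149]
top red [52 43 35 15 86] [69.7093 50.2093] [ 0.9295  0.3689 69.7093 50.2093] ((68.83110046386719, 49.93431854248047), (36.399959564208984, 2.4853453636169434), 21.25050163269043)
top red [ 12 209  21  13 188] [ 21.984  214.9947] [  0.9696  -0.2447  21.984  214.9947] ((21.88235855102539, 215.02943420410156), (9.216353416442871, 20.130456924438477), 75.96376037597656)
top red [408 221  16  58 530] [414.9623 249.8019] [  0.1197   0.9928 414.9622 249.8019] ((414.86029052734375, 249.45199584960938), (58.218116760253906, 9.64795207977295), 82.40535736083984)
top red [ 30 309  86  44 985] [ 72.3919 330.5868] [  0.9277  -0.3733  72.3919 330.5868] ((72.5000
[... 264 characters left out ...]
8   0.3499 365.7844 175.4495] ((365.7208557128906, 175.3976593017578), (44.00200653076172, 5.32029914855957), 20.136302947998047)
side red [258 406  16  14 137] [265.8832 412.8978] [  0.8092  -0.5875 265.8832 412.8978] ((265.7353210449219, 413.55889892578125), (12.854387283325195, 14.309600830078125), 14.03624439239502)
[ 0.2006 -0.5919  0.2001] [0.9867 0.1627 0.     0.    ] [-0.0664 -0.2248 -0.0388] 0.0872722009386957 1.3
[[ 0.3215 -0.9469  0.0003 -0.6257]
 [-0.9065 -0.3076  0.2893 -0.0351]
 [-0.2739 -0.0932 -0.9572  0.3916]
 [ 0.      0.      0.      1.    ]] [[325.3456   0.     281.6629]
 [  0.     325.3456 212.3349]
 [  0.       0.       1.    ]] [-0.0656  0.      0.      0.      0.    ]
```

>>> apply_moves --commands '[{"linear": [1,1,0.5],"rot": [0,0,-0.07],"grip": -1},{"linear": [1,1,0.5],"rot": [0,0,-0.07],"grip": -1},{"linear": [1,1,0.5],"rot": [0,0,-0.07],"grip": -1},{"linear": [1,1,0.5],"rot": [0,0,-0.07],"grip": -1},{"linear": [1,1,0.5],"rot": [0,0,-0.07],"grip": -1},{"linear": [1,1,0.5],"rot": [0,0,-0.07],"grip": -1},{"linear": [1,1,0.5],"rot": [0,0,-0.07],"grip": -1},{"linear": [1,1,0.5],"rot": [0,0,-0.07],"grip": -1},{"linear": [1,1,0.5],"rot": [0,0,-0.07],"grip": -1},{"linear": [1,1,0.5],"rot": [0,0,-0.07],"grip": -1},{"linear": [1,1,0.5],"rot": [0,0,-0.07],"grip": -1},{"linear": [1,1,0.5],"rot": [0,0,-0.07],"grip": -1},{"linear": [1,1,0.5],"rot": [0,0,-0.07],"grip": -1}]'

```text
time: 2.65
ee_pos: [0.4996, -0.2932, 0.3497]
eef_rot: [0.999, 0.052, -0.0, 0.0]
ft_force: [0.6, -0.5, 0.9]
width: 0.087
```

Run:
```python
from h import *
np.set_printoptions(precision=4,suppress=True)
p=shot('wrist','w1.png')
for t,z in [('pull_hook',.05),('hook_tip',.024),('rest',0),('front_notch',.0465)]:
    print(t,[(np.round(d['location'],1).tolist(),round(d['p'],2),at_z(p,d['location'],z)) for d in r.spot_point(t,p)][:3])
hsv=cv2.cvtColor(p['frame'],cv2.COLOR_RGB2HSV)
m=((hsv[...,0]<6)|(hsv[...,0]>174))&(hsv[...,1]>180)&(hsv[...,2]>90)
n,l,s,c=cv2.connectedComponentsWithStats(m.astype(np.uint8))
for i in range(1,n):
    if s[i,4]>300:
        y,x=np.where(l==i); rc=cv2.minAreaRect(np.c_[x,y].astype(np.float32)); print(s[i],rc); print([at_z(p,b,.062) for b in cv2.boxPoints(rc)])
```

```text
pull_hook [([281.4, 314.9], 0.63, array([ 0.2485, -0.3198,  0.05  ])), ([294.0, 217.0], 0.58, array([ 0.4278, -0.3207,  0.05  ]))]
hook_tip [([298.7, 115.9], 0.79, array([ 0.5799, -0.3113,  0.024 ])), ([95.0, 39.0], 0.69, array([ 0.6612, -0.0013,  0.024 ]))]
rest [([294.5, 211.7], 0.63, array([ 0.4217, -0.3242,  0.    ]))]
front_notch [([291.6, 155.2], 0.95, array([ 0.5224, -0.3063,  0.0465]))]
[ 285  177   18   82 1124] ((293.0424499511719, 217.20762634277344), (14.336585998535156, 81.1514892578125), 3.0664854049682617)
[array([ 0.3631, -0.3114,  0.062 ]), array([ 0.493 , -0.3039,  0.062 ]), array([ 0.4941, -0.325 ,  0.062 ]), array([ 0.3641, -0.3342,  0.062 ])]
```

>>> apply_moves --commands '[{"linear": [0.27,1,-0.55],"rot": [0.041,-0.387,0]},{"linear": [0.27,1,-0.55],"rot": [0.041,-0.387,0]},{"linear": [0.27,1,-0.55],"rot": [0.041,-0.387,0]},{"linear": [0.27,1,-0.55],"rot": [0.041,-0.387,0]},{"linear": [0.27,1,-0.55],"rot": [0.041,-0.387,0]},{"linear": [0.27,1,-0.55],"rot": [0.041,-0.387,0]},{"linear": [0.27,1,-0.55],"rot": [0.041,-0.387,0]},{"linear": [0.27,1,-0.55],"rot": [0.041,-0.387,0]},{"linear": [0.27,1,-0.55],"rot": [0.041,-0.387,0]},{"linear": [0.27,1,-0.55],"rot": [0.041,-0.387,0]},{"linear": [0.27,1,-0.55],"rot": [0.041,-0.387,0]},{"linear": [0.27,1,-0.55],"rot": [0.041,-0.387,0]},{"linear": [0.27,1,-0.55],"rot": [0.041,-0.387,0]}]'

```text
validation failed for argument at $.co...
```

>>> apply_moves --commands '[{"linear": [0.27,1,-0.55],"rot": [0.041,-0.387,0],"grip": -1},{"linear": [0.27,1,-0.55],"rot": [0.041,-0.387,0],"grip": -1},{"linear": [0.27,1,-0.55],"rot": [0.041,-0.387,0],"grip": -1},{"linear": [0.27,1,-0.55],"rot": [0.041,-0.387,0],"grip": -1},{"linear": [0.27,1,-0.55],"rot": [0.041,-0.387,0],"grip": -1},{"linear": [0.27,1,-0.55],"rot": [0.041,-0.387,0],"grip": -1},{"linear": [0.27,1,-0.55],"rot": [0.041,-0.387,0],"grip": -1},{"linear": [0.27,1,-0.55],"rot": [0.041,-0.387,0],"grip": -1},{"linear": [0.27,1,-0.55],"rot": [0.041,-0.387,0],"grip": -1},{"linear": [0.27,1,-0.55],"rot": [0.041,-0.387,0],"grip": -1},{"linear": [0.27,1,-0.55],"rot": [0.041,-0.387,0],"grip": -1},{"linear": [0.27,1,-0.55],"rot": [0.041,-0.387,0],"grip": -1},{"linear": [0.27,1,-0.55],"rot": [0.041,-0.387,0],"grip": -1}]'

```text
time: 4.2
ee_pos: [0.6045, -0.012, 0.3051]
eef_rot: [0.842, 0.049, 0.536, -0.035]
ft_force: [0.2, -0.0, -0.1]
width: 0.0872
```

Run:
```python
from h import *
np.set_printoptions(precision=3,suppress=True)
p=shot('wrist','w2.png');s=r.read_state()
print(np.array(s['joint_positions']),np.array(s['joint_vel']),s['ee_pos']);print(ray(p,(280,210)))
for t in ['tray_front','swivel_pin','eye_home']:
    print(t,[(np.round(d['location'],1).tolist(),round(d['p'],2)) for d in r.spot_point(t,p)][:3])
```

```text
[-0.173 -0.426  0.167  2.415 -1.267  0.065 -0.205] [ 0.019  0.029 -0.024  0.002  0.001  0.002 -0.009] [ 0.605 -0.012  0.306]
(array([ 0.472, -0.029,  0.456]), array([ 0.743,  0.099, -0.662]))
tray_front []
swivel_pin []
eye_home [([272.1, 338.1], 0.48)]
```

View pics/w2.png

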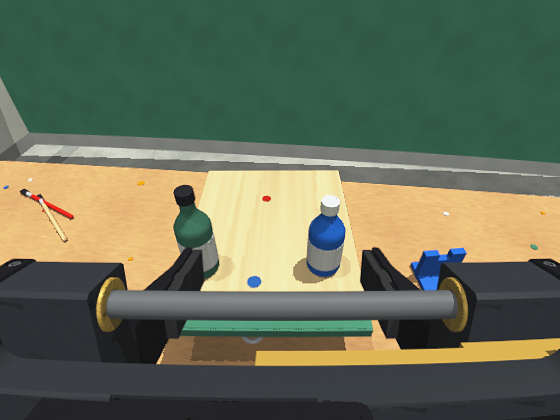

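Run:
```python
from h import *
np.set_printoptions(precision=4,suppress=True)
p=shot('wrist')
c=p['frame'][312:356,150:390]
c=cv2.convertScaleAbs(c,alpha=1.5)
cv2.imwrite('pics/w3.png',cv2.cvtColor(cv2.resize(c,None,fx=3.3,fy=3.3,interpolation=cv2.INTER_CUBIC),cv2.COLOR_RGB2BGR))
for uv in [(253,342),(243,337),(263,337),(253,336)]: print(uv,at_z(p,uv,.023))
for uv in [(184,322),(374,322)]: print(uv,at_z(p,uv,.087))
```

```text
(253, 342) [0.6764 0.0378 0.023 ]
(243, 337) [0.682  0.0531 0.023 ]
(263, 337) [0.6854 0.0252 0.023 ]
(253, 336) [0.6852 0.0394 0.023 ]
(184, 322) [0.6609 0.1178 0.087 ]
(374, 322) [ 0.6887 -0.116   0.087 ]
```

View pics/w3.png

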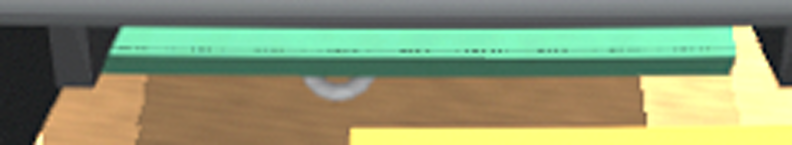

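Run:
```python
from h import *
np.set_printoptions(precision=4,suppress=True)
p=shot('wrist')
a=at_z(p,(181.8,333.8),.072);b=at_z(p,(371.8,334.3),.072)
t=shot('top');
print(a,b,np.linalg.norm(a-b),(a+b)/2)
# top view green edge corners, refined by colour
hsv=cv2.cvtColor(t['frame'],cv2.COLOR_RGB2HSV);m=((hsv[...,0]>55)&(hsv[...,0]<90)&(hsv[...,1]>120)&(hsv[...,2]>60)).astype(np.uint8)
m[:120]=0;m[150:]=0;m[:,:195]=0;m[:,330:]=0
y,x=np.where(m);rc=cv2.minAreaRect(np.c_[x,y].astype(np.float32));print(rc,cv2.boxPoints(rc))
for q in ((204,),):pass
from scipy.optimize import least_squares
# rack fit: corner obs  (wrist: bottom front corners; top view: top face corners)
bx=cv2.boxPoints(rc);bx=bx[np.argsort(bx[:,0])];L=bx[:2][np.argsort(bx[:2,1])];Rr=bx[2:][np.argsort(bx[2:,1])]
obs=[(p,(181.8,333.8),(0,.13,.072)),(p,(371.8,334.3),(0,-.13,.072)),(t,L[0],(0,.13,.087)),(t,Rr[0],(0,-.13,.087)),(t,L[1],(0,.13,.072)),(t,Rr[1],(0,-.13,.072)),(t,(197,9),(.34,.13,.087)),(t,(305,1),(.34,-.13,.087))]
def f(v):
    o=[]
    for q,uv,X in obs:
        c,s=np.cos(v[2]),np.sin(v[2]);W=[v[0]+c*X[0]-s*X[1],v[1]+s*X[0]+c*X[1],X[2]];o+=list(proj(q,W)[0]-uv)
    return np.array(o)
s=least_squares(f,[.68,.017,.105],loss='soft_l1');print(s.x,f(s.x).reshape(-1,2))
v=s.x
for uv in [(252.4,342.3),(241.5,334.7),(263.6,334.7)]:
    W=at_z(p,uv,.022);d=W[:2]-v[:2];print('ring rack',np.cos(v[2])*d[0]+np.sin(v[2])*d[1],-np.sin(v[2])*d[0]+np.cos(v[2])*d[1])
c0,_=ray(p,(250,300));d=c0[:2]-v[:2];print('cam rack',np.cos(v[2])*d[0]+np.sin(v[2])*d[1],-np.sin(v[2])*d[0]+np.cos(v[2])*d[1])
print(r.read_state()['ee_pos'],r.read_state()['eef_rot'])
```

```text
[0.6521 0.1211 0.072 ] [ 0.6797 -0.1153  0.072 ] 0.23800389239291816 [0.6659 0.0029 0.072 ]
((264.08984375, 135.56019592285156), (4.171487331390381, 112.52882385253906), 85.15599822998047) [[207.8503 138.233 ]
 [319.9772 128.7308]
 [320.3294 132.8873]
 [208.2025 142.3896]]
[0.6672 0.0128 0.1194] [[-15.7795  -1.8232]
 [  0.5834  -2.1167]
 [ -0.7788   4.2856]
 [  3.5773   2.9447]
 [ -0.1494   2.5264]
 [  2.2515   1.3411]
 [ -0.1267  -1.0862]
 [  0.1154  -1.8463]]
ring rack 0.011872284385452512 0.024696599669835544
ring rack 0.023077476317545923 0.04081602514700133
ring rack 0.023198047935716292 0.009627436464892893
cam rack -0.1980539636607339 -0.0182977193214213
[ 0.6044 -0.0116  0.3026] [ 0.8433  0.0496  0.5341 -0.0344]
```

The wrist view shows the ring just below the green edge at about (252,338). That puts its centre near world (0.693, 0.042). I'll go for the hook next.

>>> apply_moves --commands '[{"linear": [-0.2,-0.3,0.3],"rot": [-0.041,0.387,0],"grip": -1},{"linear": [-0.4,-1,0.2],"rot": [-0.041,0.387,0],"grip": -1},{"linear": [-0.4,-1,0.2],"rot": [-0.041,0.387,0],"grip": -1},{"linear": [-0.4,-1,0.2],"rot": [-0.041,0.387,0],"grip": -1},{"linear": [-0.4,-1,0.2],"rot": [-0.041,0.387,0],"grip": -1},{"linear": [-0.4,-1,0.2],"rot": [-0.041,0.387,0],"grip": -1},{"linear": [-0.4,-1,0.2],"rot": [-0.041,0.387,0],"grip": -1},{"linear": [-0.4,-1,0.2],"rot": [-0.041,0.387,0],"grip": -1},{"linear": [-0.4,-1,0.2],"rot": [-0.041,0.387,0],"grip": -1},{"linear": [-0.4,-1,0.2],"rot": [-0.041,0.387,0],"grip": -1},{"linear": [-0.4,-1,0.2],"rot": [-0.041,0.387,0],"grip": -1},{"linear": [-0.4,-1,0.2],"rot": [-0.041,0.387,0],"grip": -1},{"linear": [-0.4,-1,0.2],"rot": [-0.041,0.387,0],"grip": -1}]'

```text
time: 5.85
ee_pos: [0.4858, -0.3104, 0.3612]
eef_rot: [0.997, 0.055, -0.047, -0.007]
ft_force: [-0.1, -0.4, -0.4]
width: 0.0867
```

```bash
cat >> h.py <<'E'
def to(x,y,z,yaw):
    s=r.read_state();Rc=R.from_quat(s['eef_rot']);Rt=R.from_euler('z',yaw)*R.from_euler('x',np.pi)
    print('lin',np.round((np.array([x,y,z])-s['ee_pos'])/.3,3).tolist(),'rot',np.round((Rt*Rc.inv()).as_rotvec()/np.pi,4).tolist())
def red(p,z=.062):
    hsv=cv2.cvtColor(p['frame'],cv2.COLOR_RGB2HSV)
    m=((hsv[...,0]<6)|(hsv[...,0]>174))&(hsv[...,1]>180)&(hsv[...,2]>90)
    n,l,s,c=cv2.connectedComponentsWithStats(m.astype(np.uint8));i=1+np.argmax(s[1:,4])
    y,x=np.where(l==i);P=np.array([at_z(p,(a,b),z)[:2] for a,b in zip(x,y)],np.float32)
    return cv2.minAreaRect(P),P,s[i]
E
python3 - <<'E'
from h import *
np.set_printoptions(precision=4,suppress=True)
p=shot('wrist','w4.png')
rc,P,s=red(p);print(rc,s);l=cv2.fitLine(P,2,0,.01,.01).ravel();print(l,np.arctan2(l[1],l[0]))
for t,z in [('pull_hook',.05),('hook_tip',.024),('rest',0),('front_notch',.0465)]:
    print(t,[(np.round(d['location'],1).tolist(),round(d['p'],2),at_z(p,d['location'],z)) for d in r.spot_point(t,p)][:3])
to(.453,-.3165,.2,.12)
E
```

```text
((0.428292453289032, -0.3188999891281128), (0.12970925867557526, 0.02143017202615738), 3.9351584911346436) [ 279  147   17   81 1107]
[ 0.9978  0.0656  0.4308 -0.3188] 0.06564197
pull_hook [([274.5, 283.3], 0.93, array([ 0.2464, -0.3182,  0.05  ])), ([287.5, 191.1], 0.81, array([ 0.4209, -0.3212,  0.05  ]))]
hook_tip [([271.8, 342.9], 0.91, array([ 0.081 , -0.3281,  0.024 ])), ([295.3, 80.8], 0.7, array([ 0.5843, -0.3138,  0.024 ]))]
rest [([287.5, 182.9], 0.66, array([ 0.4191, -0.3213,  0.    ]))]
front_notch [([287.8, 126.9], 0.8, array([ 0.5192, -0.3102,  0.0465]))]
lin [-0.102, -0.015, -0.548] rot [-0.0017, -0.0289, 0.0048]
```

View pics/w4.png

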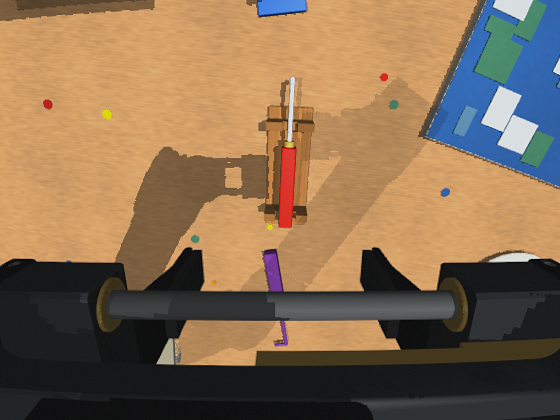

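Run:
```python
from h import *
to(.4532,-.3172,.05,.067)
p=shot('wrist');a=at_z(p,(293,78),.0535);print(a, np.arctan2(a[1]+.3189,a[0]-.4283))
```

```text
lin [-0.101, -0.018, -1.048] rot [-0.0025, -0.0288, -0.0121]
[ 0.58654411 -0.31274692  0.0535    ] 0.038863882052799954
```

>>> apply_moves --commands '[{"linear": [-0.1,-0.018,-0.4],"rot": [-0.0025,-0.0288,-0.015],"grip": -1},{"linear": [-0.1,-0.018,-0.8],"rot": [-0.0025,-0.0288,-0.015],"grip": -1},{"linear": [-0.1,-0.018,-0.8],"rot": [-0.0025,-0.0288,-0.015],"grip": -1},{"linear": [-0.1,-0.018,-0.8],"rot": [-0.0025,-0.0288,-0.015],"grip": -1},{"linear": [-0.1,-0.018,-0.8],"rot": [-0.0025,-0.0288,-0.015],"grip": -1},{"linear": [-0.1,-0.018,-0.8],"rot": [-0.0025,-0.0288,-0.015],"grip": -1},{"linear": [-0.1,-0.018,-0.8],"rot": [-0.0025,-0.0288,-0.015],"grip": -1},{"linear": [-0.1,-0.018,-0.8],"rot": [-0.0025,-0.0288,-0.015],"grip": -1}]'

```text
time: 6.95
ee_pos: [0.4562, -0.3176, 0.1267]
eef_rot: [1.0, 0.03, 0.001, 0.001]
ft_force: [1.5, -0.4, 0.3]
width: 0.0872
```

Run:
```python
from h import *
to(.4532,-.3172,.05,.058)
s=r.read_state();print(s['ee_pos'],s['eef_rot'],s['ft_force'])
```

```text
lin [-0.01, 0.001, -0.256] rot [0.0004, 0.0006, -0.0005]
[ 0.45623726 -0.31760863  0.12674864] [9.99555326e-01 2.97985508e-02 8.98473859e-04 6.24513089e-04] [ 1.54330897 -0.42204636  0.29277164]
```

>>> apply_moves --commands '[{"linear": [-0.007,0,-0.12],"rot": [0,0,0],"grip": -1},{"linear": [-0.007,0,-0.22],"rot": [0,0,0],"grip": -1},{"linear": [-0.007,0,-0.25],"rot": [0,0,0],"grip": -1},{"linear": [-0.007,0,-0.25],"rot": [0,0,0],"grip": -1},{"linear": [-0.007,0,-0.25],"rot": [0,0,0],"grip": 1},{"linear": [-0.007,0,-0.25],"rot": [0,0,0],"grip": 1},{"linear": [-0.007,0,-0.25],"rot": [0,0,0],"grip": 1},{"linear": [-0.007,0,-0.25],"rot": [0,0,0],"grip": 1},{"linear": [-0.007,0,-0.25],"rot": [0,0,0],"grip": 1},{"linear": [-0.007,0,-0.25],"rot": [0,0,0],"grip": 1},{"linear": [-0.007,0,-0.25],"rot": [0,0,0],"grip": 1},{"linear": [-0.007,0,-0.25],"rot": [0,0,0],"grip": 1}]' --newtons 50

```text
time: 8.15
ee_pos: [0.4524, -0.3166, 0.0484]
eef_rot: [1.0, 0.03, -0.001, -0.001]
ft_force: [0.0, 0.0, -0.1]
width: 0.0311
```

Run:
```python
from h import *
s=r.read_state();print(s['ee_pos'],s['eef_rot'],s['ft_force'],s['width'],s['torque'])
```

```text
[ 0.45237644 -0.31662591  0.04836532] [ 9.99553147e-01  2.98590096e-02 -1.20048533e-03 -7.10992149e-04] [ 0.04293113  0.04299957 -0.08967902] 0.031058528886408105 [ 0.05699892  0.00961339 -0.02982379]
```

Still closing; wait a bit longer.

>>> apply_moves --commands '[{"linear": [0,0,0],"rot": [0,0,0],"grip": 1},{"linear": [0,0,0],"rot": [0,0,0],"grip": 1},{"linear": [0,0,0],"rot": [0,0,0],"grip": 1},{"linear": [0,0,0],"rot": [0,0,0],"grip": 1},{"linear": [0,0,0],"rot": [0,0,0],"grip": 1},{"linear": [0,0,0],"rot": [0,0,0],"grip": 1}]'

```text
time: 8.75
ee_pos: [0.4524, -0.3166, 0.0484]
eef_rot: [1.0, 0.03, -0.001, -0.001]
ft_force: [0.4, -0.2, 0.2]
width: 0.0007
```

Run:
```python
from h import *
np.set_printoptions(precision=4,suppress=True)
s=r.read_state();print(s['ee_pos'],s['eef_rot'],s['ft_force'],s['width'])
p=shot('top','t2.png');q=shot('side')
print(red(p)[0])
for t in ['hook_tip','pull_hook','front_notch']:
  for n,im in(('top',p),('side',q)): print(t,n,[(np.round(d['location'],1).tolist(),round(d['p'],2)) for d in r.spot_point(t,im)][:3])
```

```text
[ 0.4524 -0.3166  0.0484] [ 0.9996  0.0299 -0.0012 -0.0007] [ 0.3526 -0.1708  0.2263] 0.0007361973876048516
((0.24450774490833282, 0.4070717990398407), (0.023459456861019135, 0.1818484365940094), 22.80815887451172)
hook_tip top []
hook_tip side [([314.8, 166.5], 0.79)]
pull_hook top [([409.7, 338.2], 0.61), ([410.8, 250.1], 0.6)]
pull_hook side [([363.5, 176.0], 0.63), ([426.9, 217.5], 0.57)]
front_notch top [([404.8, 208.6], 0.97), ([373.1, 78.1], 0.74)]
front_notch side [([231.1, 137.5], 0.87), ([333.3, 169.2], 0.57), ([359.1, 188.6], 0.34)]
```

Run:
```python
from h import *
q=shot('side');t=shot('top');w=shot('wrist')
a=cv2.resize(q['frame'][110:230,280:460],(400,267));b=cv2.resize(t['frame'][160:310,350:480],(260,300))
c=w['frame']
A=np.zeros((600,800,3),np.uint8);A[:267,:400]=a;A[:300,400:660]=b;A[300:600,0:400]=cv2.resize(c,(400,300))
cv2.imwrite('pics/m5.png',cv2.cvtColor(A,cv2.COLOR_RGB2BGR))
```

```text
(no output)
```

View pics/m5.png

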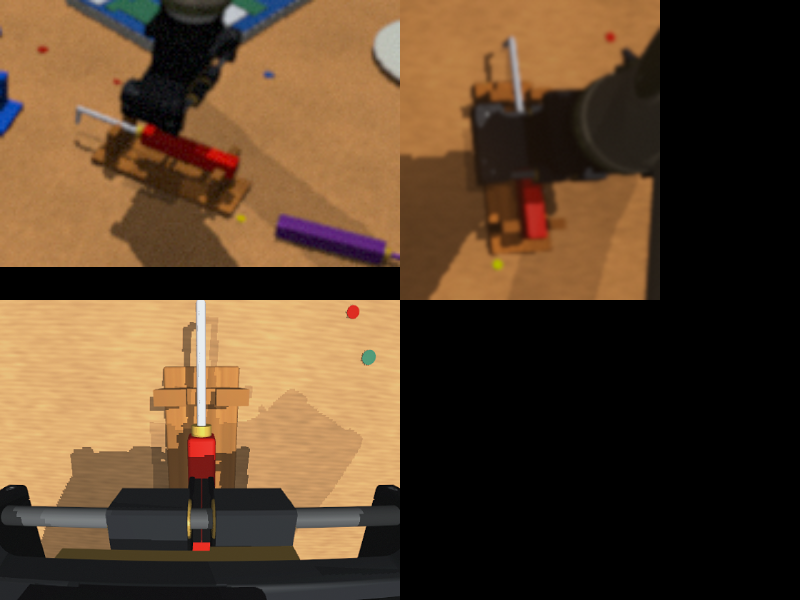

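Run:
```python
from h import *
q=shot('side');w=shot('wrist');s=r.read_state();e=np.array(s['ee_pos']);Rt=R.from_quat(s['eef_rot']).as_matrix()
pts=[e,e+.017*Rt[:,2],e-.053*Rt[:,2],[.4283,-.3189,.05],[.5865,-.3127,.05]]
print(proj(q,pts),proj(w,pts),s['width'],s['joint_torque'])
def draw(im,x0,y0,x1,y1,k):
    f=np.ascontiguousarray(cv2.resize(im['frame'][y0:y1,x0:x1],None,fx=k,fy=k,interpolation=cv2.INTER_CUBIC))
    for (u,v),c in zip(proj(im,pts),[(0,255,255),(255,255,0),(255,0,255),(255,255,255),(0,255,0)]): cv2.circle(f,(int((u-x0)*k),int((v-y0)*k)),3,c,-1)
    return f
a=draw(q,290,100,410,220,5);b=draw(w,180,150,400,420,2.2)
A=np.zeros((600,1090,3),np.uint8);A[:,:600]=a;A[:b.shape[0],605:605+b.shape[1]]=b[:600]
cv2.imwrite('pics/m6.png',cv2.cvtColor(cv2.resize(A,(800,440)),cv2.COLOR_RGB2BGR))
```

```text
[[356.00730197 175.14104336]
 [355.26692504 179.65839057]
 [358.40138574 160.51846258]
 [363.93453472 177.55726765]
 [315.61871707 158.00271846]] [[280.86817018 249.8446977 ]
 [280.92656636 239.65913929]
 [280.60688638 295.58166565]
 [282.15390543 285.91284245]
 [288.88191752   5.07286822]] 0.0004806464640966732 [ 1.43104339e-04 -5.60631251e+01 -1.14664201e+00 -3.38781130e+01
 -4.60226694e-02 -3.00863595e-02  2.28277750e-04]
```

View pics/m6.png

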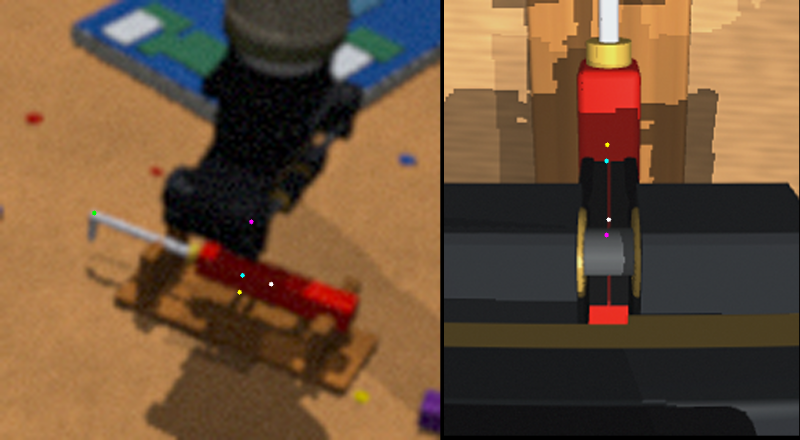

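Run:
```python
from h import *
np.set_printoptions(precision=2,suppress=True)
w=shot('wrist')
cv2.imwrite('pics/w7.png',cv2.cvtColor(w['frame'],cv2.COLOR_RGB2BGR))
X=np.array([[.4932,-.3272,.062],[.4932,-.3052,.062],[.49,-.3162,.05],[.52,-.3148,.05]])
for dz in(0,.015,.03): print(dz,proj(w,X-[0,0,dz]).tolist())
hsv=cv2.cvtColor(w['frame'],cv2.COLOR_RGB2HSV);m=((hsv[...,0]<6)|(hsv[...,0]>174))&(hsv[...,1]>150)&(hsv[...,2]>60)
for v in range(180,300,8):
    x=np.where(m[v,240:320])[0]; print(v,(x.min()+240,x.max()+240,len(x)) if len(x) else None,end=' ')
print(ray(w,(280,210)))
```

```text
0 [[304.78137366682444, 191.45886695772688], [264.08622429297503, 189.0473639836007], [283.96764490089595, 190.9409130037393], [284.8122580932693, 137.96414752341317]]
0.015 [[303.0692124207137, 185.55491205486786], [265.4556981011101, 183.3154091055542], [283.8382761680378, 185.4298905231484], [284.6141446163544, 136.1648768872223]]
0.03 [[301.59713260102535, 180.48259854623498], [266.6326612292558, 178.39255822410038], [283.7260228336942, 180.651638625791], [284.4434361276315, 134.61484792963142]]
180 None 188 (np.int64(265), np.int64(298), 5) 196 (np.int64(263), np.int64(300), 38) 204 (np.int64(263), np.int64(301), 39) 212 (np.int64(263), np.int64(301), 39) 220 (np.int64(263), np.int64(301), 39) 228 (np.int64(263), np.int64(300), 38) 236 (np.int64(264), np.int64(300), 37) 244 (np.int64(264), np.int64(300), 37) 252 (np.int64(264), np.int64(300), 4) 260 (np.int64(281), np.int64(300), 3) 268 (np.int64(281), np.int64(282), 2) 276 (np.int64(281), np.int64(282), 2) 284 (np.int64(281), np.int64(282), 2) 292 None (array([ 0.53, -0.31,  0.23]), array([-0.28, -0.01, -0.96]))
```

>>> apply_moves --commands '[{"linear": [0,0,0],"rot": [0,0,0],"grip": -0.2},{"linear": [0,0,0],"rot": [0,0,0],"grip": -0.2},{"linear": [0,0,0],"rot": [0,0,0],"grip": -0.2},{"linear": [0,0,0],"rot": [0,0,0],"grip": -0.2},{"linear": [0,0,0],"rot": [0,0,0],"grip": -0.2},{"linear": [0,0,0],"rot": [0,0,0],"grip": -0.2},{"linear": [0,0,0],"rot": [0,0,0],"grip": -0.2}]'

```text
time: 10.15
ee_pos: [0.4524, -0.3166, 0.0484]
eef_rot: [1.0, 0.03, -0.001, -0.001]
ft_force: [-0.2, -0.6, -0.2]
width: 0.0476
```

Run:
```python
from h import *
q=shot('side');w=shot('wrist');s=r.read_state();e=np.array(s['ee_pos']);Rt=R.from_quat(s['eef_rot']).as_matrix();h=s['width']/2
print(s['ee_pos'],s['width'],s['ft_force'])
pts=[e+d*Rt[:,1]*h+.017*Rt[:,2] for d in(-1,1)]+[e+d*Rt[:,1]*h for d in(-1,1)]
def draw(im,x0,y0,x1,y1,k):
    f=np.ascontiguousarray(cv2.resize(im['frame'][y0:y1,x0:x1],None,fx=k,fy=k,interpolation=cv2.INTER_CUBIC))
    for (u,v),c in zip(proj(im,pts),[(255,255,0)]*2+[(0,255,255)]*2): cv2.circle(f,(int((u-x0)*k),int((v-y0)*k)),3,c,-1)
    return f
a=draw(q,300,120,400,220,4.4);b=draw(w,180,180,390,380,2.1)
A=np.zeros((440,890,3),np.uint8);A[:,:440]=a;A[:b.shape[0],445:445+b.shape[1]]=b
cv2.imwrite('pics/m8.png',cv2.cvtColor(A[:,:886],cv2.COLOR_RGB2BGR)[:, :800] if 0 else cv2.cvtColor(cv2.resize(A,(800,396)),cv2.COLOR_RGB2BGR))
```

```text
[ 0.45238525 -0.31665936  0.04839066] 0.050203417165392186 [-0.68204246  0.50218027 -0.41117426]
```

View pics/m8.png

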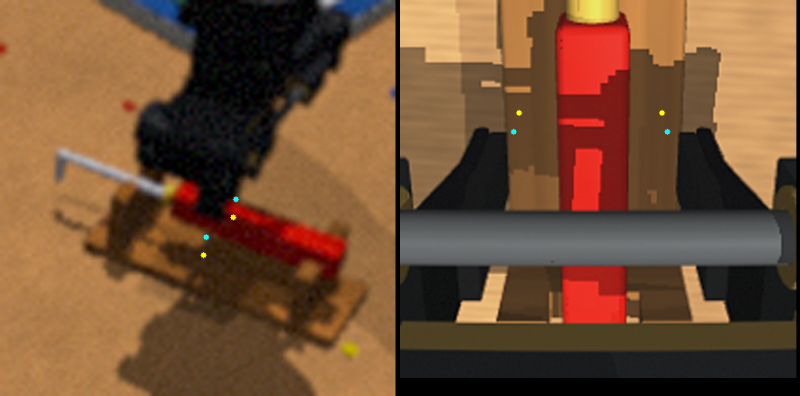

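>>> apply_moves --commands '[{"linear": [0,0,-0.03],"rot": [0,0,0],"grip": -0.2},{"linear": [0,0,-0.06],"rot": [0,0,0],"grip": -0.2},{"linear": [0,0,-0.06],"rot": [0,0,0],"grip": -0.2},{"linear": [0,0,-0.06],"rot": [0,0,0],"grip": 1},{"linear": [0,0,-0.06],"rot": [0,0,0],"grip": 1},{"linear": [0,0,-0.06],"rot": [0,0,0],"grip": 1},{"linear": [0,0,-0.06],"rot": [0,0,0],"grip": 1},{"linear": [0,0,-0.06],"rot": [0,0,0],"grip": 1},{"linear": [0,0,-0.06],"rot": [0,0,0],"grip": 1},{"linear": [0,0,-0.06],"rot": [0,0,0],"grip": 1}]' --newtons 20

```text
time: 11.25
ee_pos: [0.4525, -0.3167, 0.0306]
eef_rot: [1.0, 0.03, -0.001, -0.001]
ft_force: [-0.1, -0.8, 1.9]
width: 0.0218
```

>>> apply_moves --commands '[{"linear": [0,0,0],"rot": [0,0,0],"grip": 1},{"linear": [0,0,0],"rot": [0,0,0],"grip": 1},{"linear": [0,0,0],"rot": [0,0,0],"grip": 1},{"linear": [0,0,0.02],"rot": [0,0,0],"grip": 1},{"linear": [0,0,0.06],"rot": [0,0,0],"grip": 1},{"linear": [0,0,0.14],"rot": [0,0,0],"grip": 1},{"linear": [0,0,0.25],"rot": [0,0,0],"grip": 1},{"linear": [0,0,0.35],"rot": [0,0,0],"grip": 1},{"linear": [0,0,0.4],"rot": [0,0,0],"grip": 1},{"linear": [0,0,0.4],"rot": [0,0,0],"grip": 1},{"linear": [0,0,0.4],"rot": [0,0,0],"grip": 1}]' --newtons 55

```text
time: 12.35
ee_pos: [0.4522, -0.3165, 0.1503]
eef_rot: [1.0, 0.03, -0.001, -0.001]
ft_force: [0.1, 0.3, -0.7]
width: 0.0214
```

Run:
```python
from h import *
np.set_printoptions(precision=4,suppress=True)
q=shot('side');t=shot('top');w=shot('wrist');s=r.read_state();e=np.array(s['ee_pos']);print(e,s['width'],s['ft_force'])
# model of the hook at the assumed offset
o=e+[.4283-.4525,-.3189+.3167,.05-.0306];u=R.from_euler('z',.06).as_matrix()
X=[o,o+u@[.065,0,.0],o+u@[.16,0,0],o+u@[.16,0,-.026],o+u@[-.065,0,0]]
print(o);
for n,im in(('side',q),('top',t),('wrist',w)):
    print(n,proj(im,X).round(1).tolist(),[(np.round(d['location'],1).tolist(),round(d['p'],2)) for d in r.spot_point('hook_tip',im)][:2],[(np.round(d['location'],1).tolist(),round(d['p'],2)) for d in r.spot_point('pull_hook',im)][:2])
def draw(im,x0,y0,x1,y1,k):
    f=np.ascontiguousarray(cv2.resize(im['frame'][y0:y1,x0:x1],None,fx=k,fy=k,interpolation=cv2.INTER_CUBIC))
    for (a,b) in proj(im,X): cv2.circle(f,(int((a-x0)*k),int((b-y0)*k)),2,(0,255,255),-1)
    return f
A=np.zeros((400,800,3),np.uint8);A[:,:400]=draw(q,280,80,380,180,4);A[:,400:]=draw(w,180,0,380,200,2)
cv2.imwrite('pics/m9.png',cv2.cvtColor(A,cv2.COLOR_RGB2BGR))
```

```text
[ 0.4517 -0.3162  0.1491] 0.02106352006514971 [ 0.4161  0.7728 -0.4761]
[ 0.4275 -0.3184  0.1685]
side [[370.3, 143.8], [348.2, 135.9], [317.4, 124.9], [316.8, 132.7], [393.2, 152.0]] [([488.3, 239.1], 0.95), ([316.3, 130.7], 0.82)] [([372.4, 141.6], 0.79), ([430.0, 218.4], 0.63)]
top [[436.3, 243.4], [432.2, 210.1], [426.4, 163.3], [421.3, 167.2], [440.4, 277.7]] [([419.0, 169.1], 0.86), ([141.7, 240.0], 0.5)] [([412.4, 340.0], 0.88), ([437.7, 244.4], 0.73)]
wrist [[282.0, 301.4], [282.1, 192.9], [282.2, -11.3], [282.3, 6.5], [281.9, 387.3]] [([282.3, 13.2], 0.85)] [([280.6, 303.6], 0.63)]
```

View pics/m9.png

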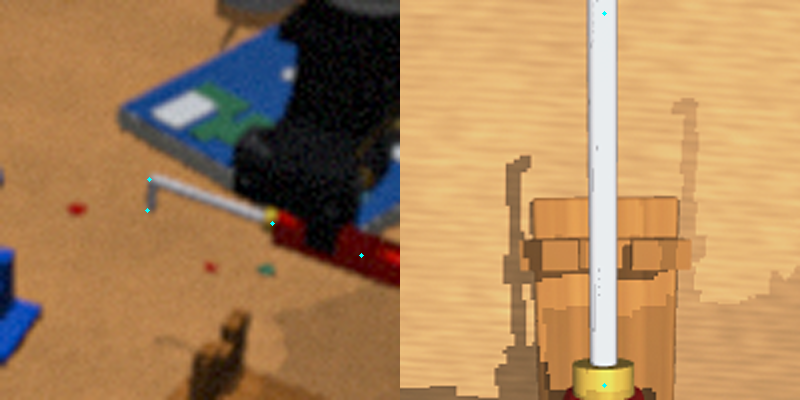

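The hook is held firmly and the model overlay matches to within about 2 mm. Now carry it to the front of the unit.

>>> apply_moves --commands '[{"linear": [0.02,0.12,0],"rot": [0,0,0.016],"grip": 1},{"linear": [0.05,0.27,0],"rot": [0,0,0.016],"grip": 1},{"linear": [0.08,0.42,0],"rot": [0,0,0.016],"grip": 1},{"linear": [0.1,0.57,0],"rot": [0,0,0.016],"grip": 1},{"linear": [0.13,0.72,0],"rot": [0,0,0.016],"grip": 1},{"linear": [0.13,0.87,0],"rot": [0,0,0.016],"grip": 1},{"linear": [0.13,0.96,0],"rot": [0,0,0.016],"grip": 1},{"linear": [0.13,1,0],"rot": [0,0,0.016],"grip": 1},{"linear": [0.13,1,0],"rot": [0,0,0.016],"grip": 1},{"linear": [0.13,1,0],"rot": [0,0,0.016],"grip": 1},{"linear": [0.13,1,0],"rot": [0,0,0.016],"grip": 1}]'

```text
time: 13.9
ee_pos: [0.4914, -0.0187, 0.1503]
eef_rot: [0.999, 0.054, -0.001, -0.0]
ft_force: [0.1, -0.7, -0.6]
width: 0.0211
```

```bash
cat >> h.py <<'E'
def tip():
    s=r.read_state();e=np.array(s['ee_pos']);return e+R.from_quat(s['eef_rot']).apply([.1353,.0007,.0066])
def st():
    s=r.read_state();print('t',round(s['time'],2),'ee',np.round(s['ee_pos'],4),'tip',np.round(tip(),4),'F',np.round(s['ft_force'],1),'T',np.round(s['torque'],2),'w',round(s['width'],4))
E
python3 - <<'E'
from h import *
st();to(.49,.021,.0416,.11)
E
```

```text
t 13.9 ee [ 0.4914 -0.0187  0.1503] tip [ 0.626  -0.0049  0.1433] F [ 0.1 -0.7 -0.6] T [-0.03 -0.03 -0.05] w 0.0211
lin [-0.005, 0.132, -0.362] rot [-0.0002, -0.0009, 0.0009]
```

>>> apply_moves --commands '[{"linear": [-0.005,0.06,-0.06],"rot": [0,0,0.001],"grip": 1},{"linear": [-0.005,0.13,-0.16],"rot": [0,0,0.001],"grip": 1},{"linear": [-0.005,0.13,-0.26],"rot": [0,0,0.001],"grip": 1},{"linear": [-0.005,0.13,-0.34],"rot": [0,0,0.001],"grip": 1},{"linear": [-0.005,0.13,-0.36],"rot": [0,0,0.001],"grip": 1},{"linear": [-0.005,0.13,-0.36],"rot": [0,0,0.001],"grip": 1},{"linear": [-0.005,0.13,-0.36],"rot": [0,0,0.001],"grip": 1},{"linear": [-0.005,0.13,-0.36],"rot": [0,0,0.001],"grip": 1}]'

```text
time: 14.7
ee_pos: [0.491, 0.0221, 0.0438]
eef_rot: [0.998, 0.056, -0.0, -0.001]
ft_force: [0.4, 0.6, -0.8]
width: 0.0207
```

Run:
```python
from h import *
np.set_printoptions(precision=4,suppress=True)
st();q=shot('side','s10.png');t=shot('top')
h=tip();rod=h+[0,0,.026]
for n,im in(('side',q),('top',t)):
    print(n,proj(im,[h,rod]).round(1).tolist(),[(np.round(d['location'],1).tolist(),round(d['p'],2)) for d in r.spot_point('hook_tip',im)][:2])
to(.558,.0275,.0416,.11)
f=cv2.resize(q['frame'][130:270,110:350],None,fx=3.3,fy=3.3,interpolation=cv2.INTER_CUBIC)
for a,b in proj(q,[h,rod]): cv2.circle(f,(int((a-110)*3.3),int((b-130)*3.3)),2,(0,255,255),-1)
cv2.imwrite('pics/s10.png',cv2.cvtColor(f,cv2.COLOR_RGB2BGR))
```

```text
t 14.7 ee [0.491  0.0221 0.0438] tip [0.6255 0.0366 0.0371] F [ 0.4  0.6 -0.8] T [ 0.01 -0.    0.05] w 0.0207
side [[230.0, 224.6], [229.3, 217.6]] [([231.8, 222.6], 0.95)]
top [[255.0, 162.0], [254.7, 158.4]] []
lin [0.226, 0.017, -0.005] rot [-0.0003, -0.0004, -0.001]
```

View pics/s10.png

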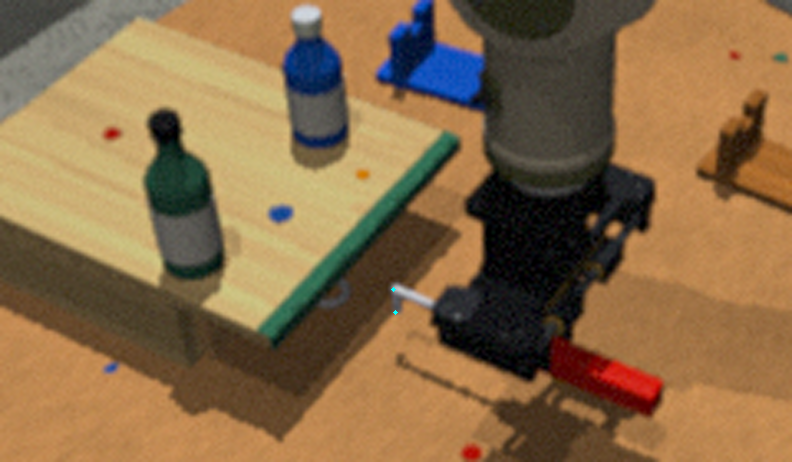

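Run:
```python
from h import *
np.set_printoptions(precision=1,suppress=True)
q=shot('side');th=np.linspace(0,2*np.pi,200)
for c in [(.693,.042),(.697,.042),(.693,.047),(.697,.037)]:
    P=(proj(q,np.c_[c[0]+.017*np.cos(th),c[1]+.017*np.sin(th),0*th+.0245])-[110,130])*3.3
    print(c,'right',P[P[:,0].argmax()],'low',P[P[:,1].argmax()],'left',P[:,0].min(),P[:,1].min())
f=cv2.resize(q['frame'][200:232,180:250],None,fx=11,fy=11,interpolation=cv2.INTER_CUBIC)
for c,col in [((.693,.042),(0,255,255)),((.697,.039),(255,255,0))]:
    P=(proj(q,np.c_[c[0]+.017*np.cos(th),c[1]+.017*np.sin(th),0*th+.0245])-[179.5,199.5])*11
    cv2.polylines(f,[P.astype(np.int32)],True,col,1)
cv2.imwrite('pics/s11.png',cv2.cvtColor(f,cv2.COLOR_RGB2BGR))
```

```text
(0.693, 0.042) right [349.  289.3] low [325.9 305.8] left 306.5193440699549 275.48773471358385
(0.697, 0.042) right [345.3 287.2] low [322.2 303.6] left 302.8124640072913 273.43009444494606
(0.693, 0.047) right [344.9 292.9] low [321.7 309.4] left 302.2983731193303 279.0214331626015
(0.697, 0.037) right [349.4 283.6] low [326.3 300. ] left 307.01691335303383 269.92208791129855
```

View pics/s11.png

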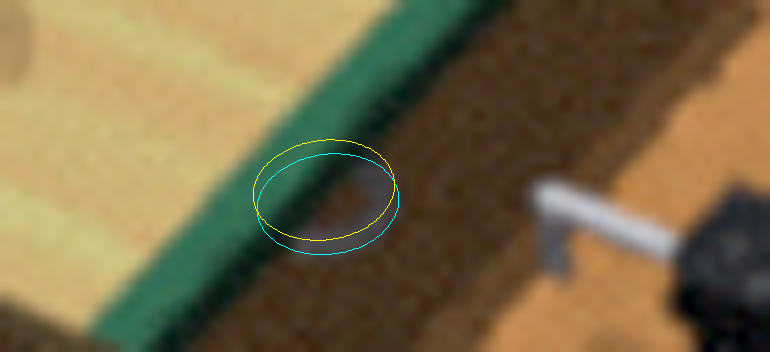

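The cyan circle at (0.693, 0.042) fits the ring in the side view, and the tip model matches too. Now I move in above the ring.

>>> apply_moves --commands '[{"linear": [0.02,0.002,-0.007],"rot": [0,0,0],"grip": 1},{"linear": [0.05,0.004,-0.007],"rot": [0,0,0],"grip": 1},{"linear": [0.08,0.006,-0.007],"rot": [0,0,0],"grip": 1},{"linear": [0.11,0.009,-0.007],"rot": [0,0,0],"grip": 1},{"linear": [0.14,0.012,-0.007],"rot": [0,0,0],"grip": 1},{"linear": [0.17,0.015,-0.007],"rot": [0,0,0],"grip": 1},{"linear": [0.2,0.018,-0.007],"rot": [0,0,0],"grip": 1},{"linear": [0.225,0.018,-0.007],"rot": [0,0,0],"grip": 1},{"linear": [0.225,0.018,-0.007],"rot": [0,0,0],"grip": 1},{"linear": [0.225,0.018,-0.007],"rot": [0,0,0],"grip": 1}]'

```text
time: 15.95
ee_pos: [0.5572, 0.0278, 0.0401]
eef_rot: [0.998, 0.057, -0.001, -0.001]
ft_force: [-0.8, 0.1, -0.4]
width: 0.021
```

Run:
```python
from h import *
st()
```

```text
t 15.95 ee [0.5572 0.0278 0.0401] tip [0.6917 0.0424 0.0332] F [-0.8  0.1 -0.4] T [ 0.03 -0.01 -0.01] w 0.021
```

>>> apply_moves --commands '[{"linear": [0.004,0,-0.01],"rot": [0,0,0],"grip": 1},{"linear": [0.004,0,-0.018],"rot": [0,0,0],"grip": 1},{"linear": [0.004,0,-0.025],"rot": [0,0,0],"grip": 1},{"linear": [0.004,0,-0.032],"rot": [0,0,0],"grip": 1},{"linear": [0.004,0,-0.032],"rot": [0,0,0],"grip": 1}]'

```text
time: 16.45
ee_pos: [0.5583, 0.0277, 0.0303]
eef_rot: [0.998, 0.057, -0.001, -0.001]
ft_force: [-0.7, 0.2, -2.1]
width: 0.0211
```

Run:
```python
from h import *
st()
```

```text
t 16.45 ee [0.5583 0.0277 0.0303] tip [0.6928 0.0423 0.0233] F [-0.7  0.2 -2.1] T [-0.06  0.02  0.  ] w 0.0211
```

>>> apply_moves --commands '[{"linear": [0,0,-0.01],"rot": [0,0,0],"grip": 1},{"linear": [0,0,-0.02],"rot": [0,0,0],"grip": 1},{"linear": [0,0,-0.03],"rot": [0,0,0],"grip": 1},{"linear": [0,0,-0.03],"rot": [0,0,0],"grip": 1},{"linear": [0,0,-0.03],"rot": [0,0,0],"grip": 1}]'

```text
time: 16.95
ee_pos: [0.5585, 0.0278, 0.0216]
eef_rot: [0.998, 0.057, -0.001, -0.001]
ft_force: [-0.8, -0.2, -1.3]
width: 0.0213
```

Run:
```python
from h import *
st()
q=shot('side');h=tip();print(proj(q,[h,h+[0,0,.026]]),[(np.round(d['location'],1).tolist(),round(d['p'],2)) for d in r.spot_point('pull_hook',q)][:2])
o=h-R.from_euler('z',.113).apply([.16,0,-.026]);print(o,proj(q,o))
```

```text
t 16.95 ee [0.5585 0.0278 0.0216] tip [0.693  0.0424 0.0147] F [-0.8 -0.2 -1.3] T [0.03 0.04 0.02] w 0.0213
[[209.55360206 220.62121786]
 [208.59274141 213.74994846]] [([258.2, 236.9], 0.97), ([426.8, 219.2], 0.75)]
[0.53416053 0.0243382  0.04080709] [[260.96779623 236.1353906 ]]
```

>>> apply_moves --commands '[{"linear": [-0.01,-0.001,0],"rot": [0,0,0],"grip": 1},{"linear": [-0.02,-0.002,0],"rot": [0,0,0],"grip": 1},{"linear": [-0.03,-0.003,0],"rot": [0,0,0],"grip": 1},{"linear": [-0.04,-0.004,0],"rot": [0,0,0],"grip": 1},{"linear": [-0.05,-0.005,0],"rot": [0,0,0],"grip": 1},{"linear": [-0.06,-0.006,0],"rot": [0,0,0],"grip": 1}]'

```text
time: 17.65
ee_pos: [0.5406, 0.0259, 0.0218]
eef_rot: [0.998, 0.057, -0.001, -0.001]
ft_force: [3.2, 0.3, -1.9]
width: 0.0209
```

Run:
```python
from h import *
st()
```

```text
t 17.65 ee [0.5406 0.0259 0.0218] tip [0.6751 0.0405 0.015 ] F [ 3.2  0.3 -1.9] T [ 0.03 -0.75 -0.02] w 0.0209
```

Engaged: about 3 N of drag. I'll keep pulling.

>>> apply_moves --commands '[{"linear": [-0.012,-0.001,0],"rot": [0,0,0],"grip": 1},{"linear": [-0.024,-0.002,0],"rot": [0,0,0],"grip": 1},{"linear": [-0.036,-0.004,0],"rot": [0,0,0],"grip": 1},{"linear": [-0.048,-0.005,0],"rot": [0,0,0],"grip": 1},{"linear": [-0.06,-0.006,0],"rot": [0,0,0],"grip": 1},{"linear": [-0.072,-0.007,0],"rot": [0,0,0],"grip": 1},{"linear": [-0.084,-0.009,0],"rot": [0,0,0],"grip": 1},{"linear": [-0.096,-0.01,0],"rot": [0,0,0],"grip": 1},{"linear": [-0.108,-0.011,0],"rot": [0,0,0],"grip": 1},{"linear": [-0.12,-0.013,0],"rot": [0,0,0],"grip": 1},{"linear": [-0.132,-0.014,0],"rot": [0,0,0],"grip": 1},{"linear": [-0.144,-0.015,0],"rot": [0,0,0],"grip": 1},{"linear": [-0.156,-0.016,0],"rot": [0,0,0],"grip": 1},{"linear": [-0.168,-0.018,0],"rot": [0,0,0],"grip": 1},{"linear": [-0.18,-0.019,0],"rot": [0,0,0],"grip": 1},{"linear": [-0.192,-0.02,0],"rot": [0,0,0],"grip": 1},{"linear": [-0.204,-0.021,0],"rot": [0,0,0],"grip": 1},{"linear": [-0.216,-0.023,0],"rot": [0,0,0],"grip": 1},{"linear": [-0.228,-0.024,0],"rot": [0,0,0],"grip": 1}]'

```text
time: 19.55
ee_pos: [0.4719, 0.0187, 0.0217]
eef_rot: [0.998, 0.057, -0.001, -0.001]
ft_force: [3.7, -1.9, -0.6]
width: 0.0212
```

Run:
```python
from h import *
st()
t=shot('top');q=shot('side','s12.png')
for n in ('tray_front','swivel_pin','eye_home'):
  for a,im,z in(('top',t,0),('side',q,0)): print(n,a,[(np.round(d['location'],1).tolist(),round(d['p'],2),at_z(im,d['location'],.06 if n=='tray_front' else .023).round(4)) for d in r.spot_point(n,im)][:2])
```

```text
t 19.55 ee [0.4719 0.0187 0.0217] tip [0.6064 0.0333 0.0148] F [ 3.7 -1.9 -0.6] T [-0.26 -0.85 -0.21] w 0.0212
tray_front top [([266.5, 144.0], 0.89, array([0.6611, 0.0106, 0.06  ]))]
tray_front side [([238.5, 232.4], 0.7, array([0.5758, 0.0607, 0.06  ])), ([223.8, 215.8], 0.51, array([0.6425, 0.0382, 0.06  ]))]
swivel_pin top [([267.5, 153.5], 0.67, array([0.6512, 0.008 , 0.023 ]))]
swivel_pin side [([222.5, 216.5], 0.67, array([0.6696, 0.016 , 0.023 ]))]
eye_home top [([218.0, 102.1], 0.16, array([0.78  , 0.1307, 0.023 ]))]
eye_home side [([238.8, 223.2], 0.7, array([0.6189, 0.0096, 0.023 ]))]
```

>>> apply_moves --commands '[{"linear": [-0.008,-0.001,0],"rot": [0,0,0],"grip": 1},{"linear": [-0.016,-0.002,0],"rot": [0,0,0],"grip": 1},{"linear": [-0.024,-0.003,0],"rot": [0,0,0],"grip": 1},{"linear": [-0.032,-0.003,0],"rot": [0,0,0],"grip": 1},{"linear": [-0.04,-0.004,0],"rot": [0,0,0],"grip": 1}]'

```text
time: 20.45
ee_pos: [0.4601, 0.0176, 0.0217]
eef_rot: [0.998, 0.057, -0.001, -0.001]
ft_force: [2.7, 0.3, -2.0]
width: 0.0208
```

>>> apply_moves --commands '[{"linear": [-0.005,-0.0005,0],"rot": [0,0,0],"grip": 1},{"linear": [-0.01,-0.001,0],"rot": [0,0,0],"grip": 1}]'

```text
time: 20.65
ee_pos: [0.4571, 0.0172, 0.0217]
eef_rot: [0.998, 0.057, -0.001, -0.001]
ft_force: [2.1, -0.4, -1.1]
width: 0.0217
```

>>> apply_moves --commands '[{"linear": [-0.005,-0.0005,0],"rot": [0,0,0],"grip": 1},{"linear": [-0.01,-0.001,0],"rot": [0,0,0],"grip": 1}]'

```text
time: 20.85
ee_pos: [0.4541, 0.0169, 0.0217]
eef_rot: [0.998, 0.057, -0.001, -0.001]
ft_force: [4.2, 0.7, -1.3]
width: 0.021
```

>>> apply_moves --commands '[{"linear": [-0.004,0,0],"rot": [0,0,0],"grip": 1},{"linear": [-0.008,-0.001,0],"rot": [0,0,0],"grip": 1}]'

```text
time: 21.05
ee_pos: [0.453, 0.0165, 0.0221]
eef_rot: [0.998, 0.056, 0.0, -0.001]
ft_force: [9.1, -1.5, -4.4]
width: 0.0214
```

>>> apply_moves --commands '[{"linear": [0,0,0],"rot": [0,0,0],"grip": 1},{"linear": [0,0,0],"rot": [0,0,0],"grip": 1},{"linear": [0,0,0],"rot": [0,0,0],"grip": 1}]'

```text
time: 21.35
ee_pos: [0.4529, 0.0163, 0.0221]
eef_rot: [0.998, 0.056, -0.0, -0.001]
ft_force: [7.2, -1.3, -2.6]
width: 0.0212
```

Run:
```python
from h import *
st()
t=shot('top');q=shot('side')
for n in ('tray_front','swivel_pin'):
  for a,im in(('top',t),('side',q)): print(n,a,[(np.round(d['location'],1).tolist(),round(d['p'],2),at_z(im,d['location'],.06 if n=='tray_front' else .023).round(4)) for d in r.spot_point(n,im)][:2])
f=cv2.resize(t['frame'][110:230,190:350],None,fx=2.5,fy=2.5);g=cv2.resize(q['frame'][150:270,150:310],None,fx=2.5,fy=2.5)
cv2.imwrite('pics/s13.png',cv2.cvtColor(np.hstack([f,g]),cv2.COLOR_RGB2BGR))
```

```text
t 21.35 ee [0.4529 0.0163 0.0221] tip [0.5875 0.0307 0.0155] F [ 7.2 -1.3 -2.6] T [-0.36 -1.64 -0.27] w 0.0212
tray_front top [([267.3, 151.5], 0.8, array([0.6431, 0.0085, 0.06  ])), ([265.1, 159.0], 0.56, array([0.6252, 0.0132, 0.06  ]))]
tray_front side [([230.6, 208.3], 0.69, array([0.6461, 0.0069, 0.06  ]))]
swivel_pin top [([267.2, 158.1], 0.59, array([0.6398, 0.0085, 0.023 ]))]
swivel_pin side [([234.2, 220.9], 0.55, array([0.634 , 0.0102, 0.023 ]))]
```

View pics/s13.png

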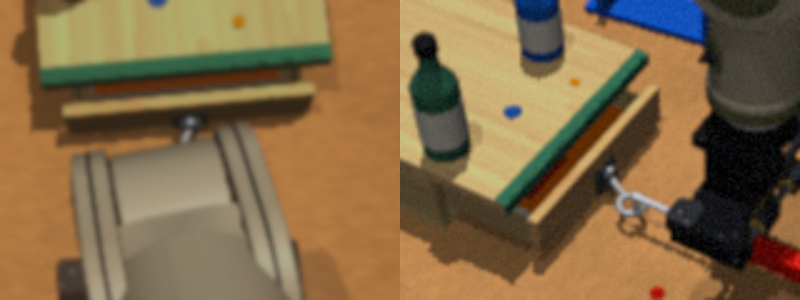

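>>> apply_moves --commands '[{"linear": [-0.003,0,0],"rot": [0,0,0],"grip": 1},{"linear": [-0.003,0,0],"rot": [0,0,0],"grip": 1},{"linear": [-0.003,0,0],"rot": [0,0,0],"grip": 1}]'

```text
time: 21.95
ee_pos: [0.4527, 0.0161, 0.0223]
eef_rot: [0.998, 0.056, 0.001, -0.0]
ft_force: [9.2, -1.4, -3.2]
width: 0.0214
```

Run:
```python
from h import *
st()
```

```text
t 21.95 ee [0.4527 0.0161 0.0223] tip [0.5872 0.0306 0.0159] F [ 9.2 -1.4 -3.2] T [-0.49 -2.03 -0.39] w 0.0214
```

At a firm stop: force rises with no movement. I'll relax, centre the leg and unhook.

>>> apply_moves --commands '[{"linear": [0.01,0,0],"rot": [0,0,0],"grip": 1},{"linear": [0.02,-0.002,0],"rot": [0,0,0],"grip": 1},{"linear": [0.023,-0.002,0],"rot": [0,0,0],"grip": 1},{"linear": [0.023,-0.002,0],"rot": [0,0,0],"grip": 1}]'

```text
time: 22.35
ee_pos: [0.4574, 0.0162, 0.0214]
eef_rot: [0.998, 0.057, -0.002, -0.001]
ft_force: [0.4, -0.4, -0.1]
width: 0.0213
```

Run:
```python
from h import *
st();s=r.read_state();print(R.from_quat(s['eef_rot']).as_euler('xyz'))
```

```text
t 22.35 ee [0.4574 0.0162 0.0214] tip [0.5919 0.0308 0.0144] F [ 0.4 -0.4 -0.1] T [ 0.05  0.02 -0.01] w 0.0213
[-3.1399278   0.00328588  0.11342673]
```

Free. Lift straight up slowly.

>>> apply_moves --commands '[{"linear": [0,0,0.015],"rot": [0,0,0],"grip": 1},{"linear": [0,0,0.03],"rot": [0,0,0],"grip": 1},{"linear": [0,0,0.05],"rot": [0,0,0],"grip": 1},{"linear": [0,0,0.075],"rot": [0,0,0],"grip": 1},{"linear": [0,0,0.075],"rot": [0,0,0],"grip": 1}]'

```text
time: 22.85
ee_pos: [0.4587, 0.0161, 0.0455]
eef_rot: [0.998, 0.057, -0.0, -0.001]
ft_force: [0.0, -0.4, -1.3]
width: 0.0214
```

Run:
```python
from h import *
st()
```

```text
t 22.85 ee [0.4587 0.0161 0.0455] tip [0.5932 0.0307 0.0389] F [ 0.  -0.4 -1.3] T [0.08 0.02 0.05] w 0.0214
```

>>> apply_moves --commands '[{"linear": [0,0,0.1],"rot": [0,0,0],"grip": 1},{"linear": [0,0,0.22],"rot": [0,0,0],"grip": 1},{"linear": [0,0,0.35],"rot": [0,0,0],"grip": 1},{"linear": [0,-0.1,0.4],"rot": [0,0,0],"grip": 1},{"linear": [0,-0.24,0.4],"rot": [0,0,-0.005],"grip": 1},{"linear": [0,-0.38,0.4],"rot": [0,0,-0.017],"grip": 1},{"linear": [0,-0.53,0.4],"rot": [0,0,-0.017],"grip": 1},{"linear": [0,-0.68,0.4],"rot": [0,0,-0.017],"grip": 1},{"linear": [0,-0.82,0.4],"rot": [0,0,-0.017],"grip": 1},{"linear": [0,-0.93,0.4],"rot": [0,0,-0.017],"grip": 1},{"linear": [0,-1,0.4],"rot": [0,0,-0.017],"grip": 1},{"linear": [0,-1,0.4],"rot": [0,0,-0.017],"grip": 1},{"linear": [0,-1,0.4],"rot": [0,0,-0.017],"grip": 1}]'

```text
time: 24.15
ee_pos: [0.4577, -0.2836, 0.1639]
eef_rot: [1.0, 0.03, -0.001, -0.001]
ft_force: [0.6, 1.3, -0.7]
width: 0.0214
```

Run:
```python
from h import *
np.set_printoptions(precision=4,suppress=True)
st();to(.4525,-.3167,.07,.06)
q=shot('side');t=shot('top');w=shot('wrist');h=tip();s=r.read_state()
o=np.array(s['ee_pos'])+R.from_quat(s['eef_rot']).apply([-.0243,.0007,-.0194])
for n,im in(('side',q),('top',t),('wrist',w)):
    print(n,proj(im,[h,o]).round(1).tolist(),[(np.round(d['location'],1).tolist(),round(d['p'],2)) for d in r.spot_point('hook_tip',im)][:2],[(np.round(d['location'],1).tolist(),round(d['p'],2)) for d in r.spot_point('pull_hook',im)][:2])
fn=[(im,r.spot_point('front_notch',im)[0]['location']) for im in (w,)]
print('notch',[(d['p'],at_z(w,d['location'],.0465)) for d in r.spot_point('front_notch',w)],[(d['p'],at_z(t,d['location'],.0465)) for d in r.spot_point('front_notch',t)])
```

```text
t 24.15 ee [ 0.4577 -0.2836  0.1639] tip [ 0.5928 -0.2763  0.157 ] F [ 0.6  1.3 -0.7] T [ 0.01 -0.   -0.05] w 0.0214
lin [-0.017, -0.11, -0.313] rot [-0.0006, -0.0009, 0.0002]
side [[308.8, 133.2], [362.9, 144.4]] [([488.9, 240.0], 0.84)] [([427.1, 216.2], 0.78), ([365.1, 145.0], 0.7)]
top [[407.5, 161.8], [421.9, 238.8]] [([404.6, 164.2], 0.97)] [([421.9, 241.8], 0.8), ([411.4, 340.3], 0.66)]
wrist [[282.1, 7.6], [282.0, 301.5]] [([282.8, 12.6], 0.63)] [([280.0, 304.8], 0.82)]
notch [(0.84, array([ 0.5236, -0.3139,  0.0465]))] [(0.73, array([ 0.8419, -0.2452,  0.0465]))]
```

>>> apply_moves --commands '[{"linear": [-0.01,-0.06,0],"rot": [0,0,0],"grip": 1},{"linear": [-0.017,-0.11,-0.08],"rot": [0,0,0],"grip": 1},{"linear": [-0.017,-0.11,-0.2],"rot": [0,0,0],"grip": 1},{"linear": [-0.017,-0.11,-0.29],"rot": [0,0,0],"grip": 1},{"linear": [-0.017,-0.11,-0.31],"rot": [0,0,0],"grip": 1},{"linear": [-0.017,-0.11,-0.31],"rot": [0,0,0],"grip": 1},{"linear": [-0.017,-0.11,-0.31],"rot": [0,0,0],"grip": 1}]'

```text
time: 25.45
ee_pos: [0.4536, -0.3174, 0.0727]
eef_rot: [1.0, 0.03, -0.0, -0.0]
ft_force: [-0.8, 0.1, -0.2]
width: 0.0214
```

Run:
```python
from h import *
st();to(.4525,-.3167,.0315,.06)
```

```text
t 25.45 ee [ 0.4536 -0.3174  0.0727] tip [ 0.5887 -0.31    0.0661] F [-0.8  0.1 -0.2] T [-0.   -0.03 -0.03] w 0.0214
lin [-0.004, 0.002, -0.137] rot [-0.0001, -0.0002, 0.0]
```

>>> apply_moves --commands '[{"linear": [-0.004,0.002,-0.03],"rot": [0,0,0],"grip": 1},{"linear": [-0.004,0.002,-0.06],"rot": [0,0,0],"grip": 1},{"linear": [-0.004,0.002,-0.09],"rot": [0,0,0],"grip": 1},{"linear": [-0.004,0.002,-0.11],"rot": [0,0,0],"grip": 1},{"linear": [-0.004,0.002,-0.125],"rot": [0,0,0],"grip": 1},{"linear": [-0.004,0.002,-0.135],"rot": [0,0,0],"grip": 1},{"linear": [-0.004,0.002,-0.135],"rot": [0,0,0],"grip": 1}]'

```text
time: 26.15
ee_pos: [0.4516, -0.3164, 0.0307]
eef_rot: [1.0, 0.03, -0.001, -0.001]
ft_force: [0.1, -0.3, -1.0]
width: 0.0213
```

Run:
```python
from h import *
st()
```

```text
t 26.15 ee [ 0.4516 -0.3164  0.0307] tip [ 0.5867 -0.309   0.0238] F [ 0.1 -0.3 -1. ] T [-0.01  0.02 -0.02] w 0.0213
```

>>> apply_moves --commands '[{"linear": [0,0,0],"rot": [0,0,0],"grip": 0.3},{"linear": [0,0,0],"rot": [0,0,0],"grip": 0.0},{"linear": [0,0,0],"rot": [0,0,0],"grip": -0.2},{"linear": [0,0,0],"rot": [0,0,0],"grip": -0.2},{"linear": [0,0,0],"rot": [0,0,0],"grip": -0.2},{"linear": [0,0,0],"rot": [0,0,0],"grip": -0.2},{"linear": [0,0,0.1],"rot": [0,0,0],"grip": -0.2},{"linear": [0,0,0.25],"rot": [0,0,0],"grip": -0.2},{"linear": [0,0,0.4],"rot": [0,0,0],"grip": -0.2},{"linear": [0,0,0.55],"rot": [0,0,0],"grip": -0.2},{"linear": [0,0,0.7],"rot": [0,0,0],"grip": -0.2},{"linear": [0,0,0.85],"rot": [0,0,0],"grip": -0.2},{"linear": [0,0,1],"rot": [0,0,0],"grip": -0.2},{"linear": [0,0,1],"rot": [0,0,0],"grip": -0.2},{"linear": [0,0,1],"rot": [0,0,0],"grip": -0.2}]'

```text
time: 27.65
ee_pos: [0.4518, -0.3165, 0.3315]
eef_rot: [1.0, 0.03, -0.0, -0.0]
ft_force: [-0.4, 0.0, -0.8]
width: 0.0525
```

Run:
```python
from h import *
np.set_printoptions(precision=4,suppress=True)
st();w=shot('wrist');q=shot('side');t=shot('top')
rc,P,s=red(w);l=cv2.fitLine(P,2,0,.01,.01).ravel();print(rc,np.arctan2(l[1],l[0]))
for n in('front_notch','hook_tip','rest','pull_hook'):
    print(n,[(round(d['p'],2),np.round(d['location'],1),at_z(w,d['location'],{'front_notch':.0465,'hook_tip':.024,'rest':0,'pull_hook':.05}[n])) for d in r.spot_point(n,w)][:2])
print('tip side/top',[np.round(d['location'],1) for d in r.spot_point('hook_tip',q)][:2],[np.round(d['location'],1) for d in r.spot_point('hook_tip',t)][:2])
for n in('tray_front',): print([(round(d['p'],2),at_z(t,d['location'],.06)) for d in r.spot_point(n,t)][:2])
A=np.hstack([cv2.resize(q['frame'][100:290,130:400],(533,375)),cv2.resize(w['frame'][30:310,190:390],(267,375))])
cv2.imwrite('pics/f.png',cv2.cvtColor(A,cv2.COLOR_RGB2BGR))
```

```text
t 27.65 ee [ 0.4518 -0.3165  0.3315] tip [ 0.5869 -0.3091  0.3248] F [-0.4  0.  -0.8] T [-0.02  0.04  0.03] w 0.0525
((0.4260852336883545, -0.3184984624385834), (0.1278131902217865, 0.02099142037332058), 3.812685966491699) 0.062551394
front_notch [(0.59, array([282.6, 120.5]), array([ 0.5237, -0.3139,  0.0465]))]
hook_tip [(0.64, array([283.8,  75.9]), array([ 0.585 , -0.3119,  0.024 ]))]
rest [(0.77, array([280.9, 182.5]), array([ 0.4259, -0.3172,  0.    ])), (0.31, array([65.3,  8.4]), array([0.6695, 0.0152, 0.    ]))]
pull_hook [(0.74, array([283.6, 192.7]), array([ 0.4211, -0.3216,  0.05  ])), (0.55, array([272. , 296.9]), array([ 0.2457, -0.3135,  0.05  ]))]
tip side/top [array([313.6, 163.5]), array([489.9, 240.1])] [array([400.7, 184.6])]
[(0.91, array([0.6433, 0.011 , 0.06  ]))]
```

```bash
python3 -c "
from h import *
print(r.close_job())"
```

```text
the job is handed in; nothing more can be done
None
```

The job is handed in: the tray is out against its stop and the red hook is back in its wooden rest, at about 28 s of the 64 s allowed. No verdict was reported.

**What I did**
- I first spotted the ring of the eye just below the shelf edge with the wrist camera, and confirmed it in the side view.
- I lowered the hook's leg into the ring on the first try and drew the tray out with about 3 N.
- I then lifted the hook out and laid it back where it had been.

**Last checks**
- **Stop:** the force rose to about 9 N with no further movement. The tray front sits about where full travel should put it, and did not move while unhooking.
- **Hook:** it lies within about 2 mm of its first position and within about 0.01 rad of its first direction, judged from camera measurements.

**What failed or disagreed**
- **Missed grasp:** my first grasp closed on nothing, because the fingertips sit higher than the stated tool frame implies. Going 18 mm lower gave a firm hold.
- **Starting position:** before pulling, my measurements put the tray about 20 mm out, but the stated range is 0 to 15 mm. I put that down to calibration.
- **Last picture:** I could not view the final picture because the limit of 12 was reached. The final checks are therefore numbers only, and I did not measure the bottles or the tub again at the end.

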